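# Set the envelope length gauge and hold it clamped at the mark

### The job

Zero the gauge's readout by pressing its recessed red button right down with the blue stylus while the gauge's leg is still at its home end, then stand the stylus back upright in its own hole of the pen block. Next, take the sliding leg lightly between the blue thumb plate and the orange cam lever, pull it along the rail, lever still open, until its white index is in line with the red mark, and only there squeeze the cam lever fully closed against its spring. Finish while still holding: the leg at the mark and the lever squeezed shut in the fingers, without letting go, and with the red mark and everything else on the table left where it was.

Things in the scene. Friction and masses are not known exactly. Their poses are not given: they have to be found in the camera images.
- gauge: Envelope length gauge, fixed on the table, yaw varies: white board 160 x 340 x 12 mm with an aluminium rail (30 mm wide, top 30 mm above the table) along the gauge's y. Origin: on the table plane under the rail's centre line, mid-length; the board reaches from x = -110 to +50 mm, y = -170 to +170 mm. z up.
- leg (a joint): Position of the black sliding leg along the rail, m: 0 = home, grows to 0.18 towards the gauge's +y. A spring always draws it home (about 2 N at home, 3 N at the far end): if let go it runs back. Moving mass about 0.3 kg.
- cam_lever (a joint): Angle of the orange cam lever on the leg, rad: 0 = open (leaning 0.34 rad away from the thumb plate, towards the gauge's -x), 0.34 = fully closed (upright). A spring holds it open: it takes about 6 N at the bar to start it and 11 N to keep it closed.
- thumb_plate (a point): Blue upright plate fixed on the leg, 6 mm thick in x, 34 mm wide in y, 58 mm high; origin at the middle of its lower edge, 46 mm above the table; its outer face looks to the gauge's +x, 3 mm from the origin. Axes parallel to the gauge's. The leg's black carriage below it is 44 x 60 mm with its top 46 mm above the table.
- lever_bar (a point): Orange round bar at the cam lever's upper end, radius 5 mm, 44 mm long along the gauge's y; origin at its centre, 42 mm from the hinge (50 mm above the table). Plate's outer face to bar's outer side, along the gauge's x: 50 mm open; 36 mm closed (bar's centre then 92 mm above the table). The plate cannot move along x, so as the lever closes the fingers' middle goes 7 mm towards the gauge's +x.
- leg_index (a point): Tip of the white index on the leg's +x side, 34 mm above the table, 30 mm from the rail's centre line; same y on the gauge as the middle of the thumb plate.
- mark (a point): Tip of the red mark clip that stands on the yellow ruler strip on the gauge's +x side (clip 10 mm wide in y, top 34 mm above the table). Its place along the rail varies (60 to 150 mm from the index at home); index and mark coincide when the leg is set. The clip is movable by a hard knock: do not touch it.
- readout: Grey readout box, fixed, 80 x 110 x 35 mm (x, y, z), with a pale screen and, framed in white, a round well 14 mm wide with the zero button in it at x = -15, y = +30 mm. Origin: centre of its underside; z up. It stands left or right of the gauge.
- zero_button (a joint): Travel of the red zero button, m: 0 = up, 0.004 = fully pressed (down). About 4 N presses it fully; it springs back.
- zero_top (a point): Centre of the top of the red zero button (11 mm wide), 30 mm above the table when up, 5 mm below the readout's upper face.
- holder: Dark wooden pen block, fixed, 60 x 120 x 45 mm (x, y, z); origin centre of its underside. Two holes 11 mm wide, 34 mm deep, in a row along its y, 60 mm apart. Stands on the other side of the gauge from the readout.
- holder_hole0 (a point): Mouth of the stylus's hole, in the block's upper face at y = -30 mm of the block, 45 mm above the table.
- stylus_center (a point): Half-way point of the blue stylus, 60 mm above its tip, on its axis. Stylus 120 mm long, 40 g: steel tip 7 mm thick and 30 mm long, aluminium collar 20 mm wide and 6 mm high above it, then a blue round grip 14 mm thick. It stands upright in its hole with the collar resting on the block, the tip 30 mm down in the hole; this point is then 75 mm above the table.
- stylus_tip (a point): Lower end of the stylus's steel tip; z axis along the stylus, upwards.
- marker: Black marker with a green collar, in the block's other hole (y = +30 mm), its top 103 mm above the table. Bystander; origin at its lower tip.
- carton_a: Small red and yellow carton, 45 x 60 x 75 mm, standing beyond the gauge. Bystander; origin centre of its underside.
- carton_b: Another such carton. Bystander.
- tape_roll: Amber roll of tape lying flat, 60 mm across, 25 mm high, near the robot. Bystander; origin centre of its underside.
- stamp: Wooden hand stamp, 40 mm across, 73 mm high, near the robot. Bystander; origin centre of its underside.
- mug: White mug, 80 mm across, 90 mm high, beyond on the left. Bystander; origin centre of its underside.
- glue: White glue bottle, 40 mm across, 110 mm high, beyond on the right. Bystander; origin centre of its underside.
There are look-alikes about, which are no part of the job. Of the things shaped like the part that bears stylus_center, the blue one is meant.

How it is judged:
By the outcome, as a careful person would: the job done as asked, in the order asked, and still so for the second after the job is handed in, while the arm keeps its last pose, push and grip.
It also fails if it takes over 72 s, if anything falls off the work surface, if the arm or the gripper's body presses on something with over 40 N, if the wrist force passes 120 N, or if a joint passes its speed limit or range.

### The arm

A 7-joint arm with a two-finger parallel gripper is mounted at the origin on the work surface. World frame = base frame: x ahead of the robot, y to its left, z up, the work surface at z = 0. Lengths are in m, angles in rad, forces in N, time in s.
With the tool pointing down it reaches from about 0.425 to 0.875 m from the base axis. Payload 8.4 kg.
Tool frame: the origin (TCP) lies on the centre line of the jaws, within the pads' length; the fingertips stand 22 mm ahead of it and the grasp point (between the pads) lies 3 mm ahead of it; x points along the fingers, y is the direction in which the jaws open and shut, and the axes are right-handed (so a half turn about x gives the same grasp; the last joint's range is limited). The gripper opens to 87 mm and grips with 3 to 60 N. Pads are 19 mm wide; open, the fingers measure 117 mm over their backs; the gripper's body (75 mm by 190 mm) begins 51 mm behind the grasp point.
Start: joints at [1.163, 0.333, 0.04, 1.465, -0.013, 1.343, -0.059], TCP at [0.198, -0.619, 0.245] pointing down, gripper open.
Joint ranges: [-2.58, 2.58], [-0.38, 2.09], [-1.3, 1.39], [0.25, 2.4], [-1.5, 4.64], [0.08, 2.09], [-2.65, 2.65]. Speed limits (rad/s): [2.22, 2.22, 2.79, 2.79, 3.14, 3.14, 3.14].

### API

Orientations are given as a unit quaternion [w, x, y, z].
In Python, from plant import telemetry, snapshot, manip gives the robot as it stands.
- The arm moves only by the tool move_arm, never from a script. Its argument "motion" is one flat list of numbers, 7 for each row, row after row: the shift along the tool's x, y, z in units of 0.05 m (1.0 is 0.05 m), then the turn, a rotation vector about the tool's x, y, z in units of 6 degrees (1.0 is 6 degrees), then the opening, from 0 (shut) to 1 (fully open). In form: [x, y, z, wx, wy, wz, jaw, x, y, z, wx, wy, wz, jaw, ...]. A call has 1 to 20 rows; each row shifts and turns the pose as measured when the row begins, along the tool's axes as they then stand; what a row does not reach is not made up. A row lasts 1/8 s, in which the tool goes at most 62.5 mm and 10.7 degrees, less where a joint would pass 70% of its speed; a pose out of reach is approached as far as the arm can. A call with a number of a shift or a turn outside -1 to 1 is refused whole. A call with a gripper value outside its range is refused whole. The fingers move at their own pace and stop on an object; the grip force is fixed at half the most. Time passes only in rows, so rows that do not move let the fingers close. It gives the time, the measured TCP pose, the force and the opening at its end, in the units of the state.
- telemetry.get_obs(): the state, without advancing time (a new reading comes with each control period).
- snapshot(name): name is "side" or "top" or "wrist"; returns a dict with "img" (384x512x3 uint8, red, green, blue), "mtx" (3x3 intrinsics, pixels), "origin" and "orientation" of the camera in the world. Camera axes: x right, y up, looking along -z (the intrinsics and any distortion apply to the point x, -y, -z); pixel columns grow to the right and rows downward; lengths in m; the calibration is good to about 2 mm. The wrist camera is an equidistant fisheye: a pixel r from the principal point sees the ray r / f radians off the axis. A picture is of the moment at which its call begins. There is no depth.
- manip.close_job(): hands the job in, once; it reports no verdict.
The state is a dict: "t": time; "joint_positions": joint angles; "joint_vel": joint speeds; "joint_efforts": joint torques, N m; "tcp_pos": TCP position; "tool_rot": TCP orientation; "contact_force": force on the tool from outside, world axes, zero at the start; "moment": the same for the moment, N m; "grip_width": opening from 0.0 (shut) to 1.0 (fully open).
Only numpy, scipy, OpenCV 4.12 (cv2) and the standard library are available. Lean on these libraries where they do the work, as an engineer would, in place of code of your own. Each camera call takes 0.05 s, during which the arm holds its last target. There are 200 camera calls.

## Working session

There is one attempt and no reset: what is moved stays moved. The work goes in short steps, Python scripts to look and compute and a tool call to move; the robot and the scene stay as the last step left them, time stands still between calls to the robot, and variables do not carry over. Pictures are saved under pics/ and viewed, about 8 in all and at most 12, crops included, and the job is handed in when it is done.

Besides the shell and the picture viewer there is one more tool, called after "Request:" by a JSON object that holds its "method" and its "body", one argument or row to a line. move_arm: Moves the arm, as the interface text tells. Shifts and turns lie within -1 to 1; 1 stands for 0.05 m of shift or 6 degrees of turn. Its arguments: {"type":"object","properties":{"motion":{"type":"array"}},"required":["motion"]}

```bash
ls; mkdir -p pics; python3 - <<'E'
from plant import telemetry, snapshot, manip
import cv2,numpy as np
print(telemetry.get_obs())
ims=[]
for n in ["side","top"]:
    s=snapshot(n); cv2.imwrite(f"pics/{n}0.png",s["img"][:,:,::-1]); print(n,s["mtx"],s["origin"],s["orientation"],{k for k in s})
E
```

```text
pics
{'t': 0.0, 'joint_positions': array([ 1.16278738,  0.33391839,  0.03985159,  1.46625547, -0.01340902,
        1.34330034, -0.05851183]), 'joint_vel': array([-0.00029541,  0.00213102, -0.00105078,  0.00013346,  0.00121677,
       -0.00010828,  0.00043647]), 'joint_efforts': array([-5.88895273e-05, -6.56364727e+01,  1.33509859e+00, -4.03801024e+01,
       -5.97215351e-02,  4.47172928e-02,  1.49652851e-04]), 'tcp_pos': array([ 0.19741087, -0.61884735,  0.24366183]), 'tool_rot': array([-0.10818525, -0.69857428, -0.10930205,  0.69881541]), 'contact_force': array([-0.29153414,  0.05139244,  0.69434619]), 'moment': array([-0.02693438,  0.04689099,  0.02105506]), 'grip_width': 1.0030706395329474}
side [[362.68562245   0.         254.63139947]
 [  0.         362.68562245 190.70925888]
 [  0.           0.           1.        ]] [ 0.30186151 -0.78186784  0.54671263] [ 0.85521615  0.4847461  -0.08513193 -0.16241647] {'origin', 'orientation', 'mtx', 'img'}
top [[404.91311601   0.         261.82428707]
 [  0.         404.91311601 193.60543446]
 [  0.           0.           1.        ]] [ 0.30918209 -0.0339412   1.32023193] [-0.69054551 -0.07832182  0.07922991  0.71465741] {'origin', 'orientation', 'mtx', 'img'}
```

```bash
python3 - <<'E'
import cv2
for n in ["side","top"]:
    cv2.imwrite(f"pics/{n}0b.png",cv2.resize(cv2.imread(f"pics/{n}0.png"),None,fx=1.5,fy=1.5,interpolation=cv2.INTER_CUBIC))
E
```

```text
(no output)
```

View pics/top0b.png

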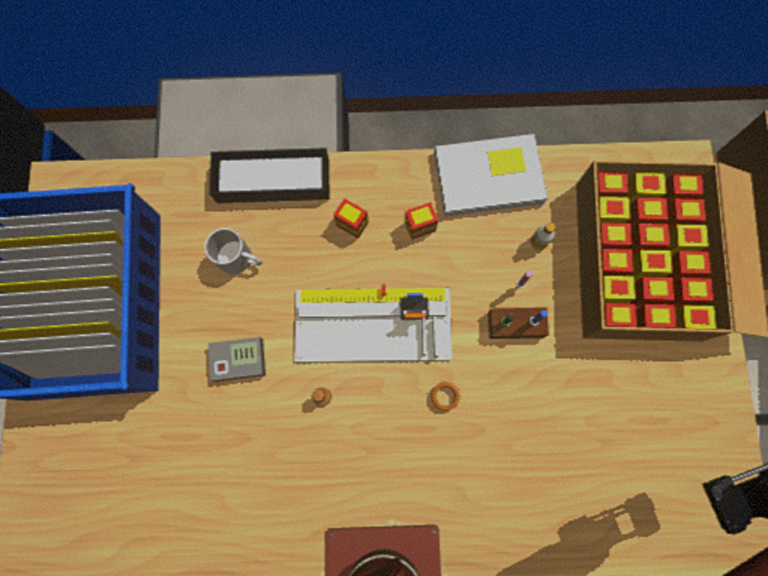

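View pics/side0b.png

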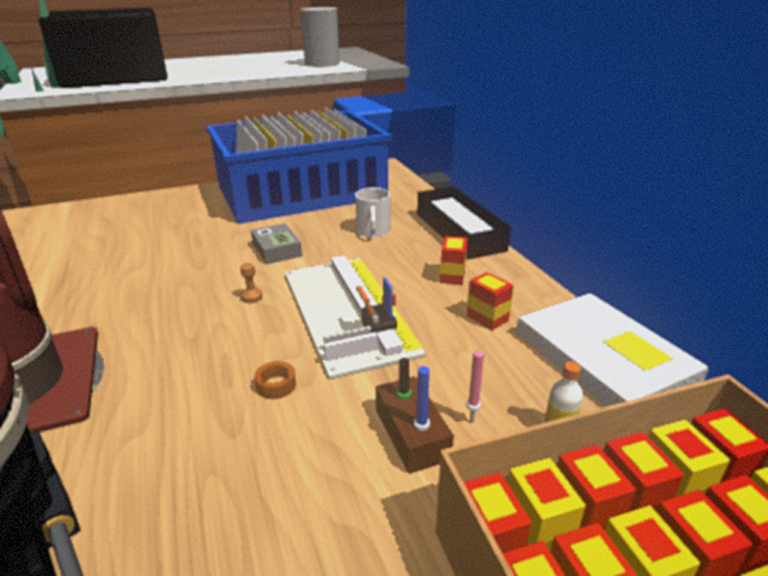

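Top view (1.5x): stylus candidates are the blue one at (541,317), the pink look-alike at (524,280) and the black marker at (506,322). I choose the blue one, which stands in the block. The gauge's +y points image-left, the red mark is at (383,290) and the readout button at (221,367). Next I take close crops to read pixels.

```bash
cat > h.py <<'E'
import numpy as np, cv2
from scipy.spatial.transform import Rotation as R
from plant import telemetry, snapshot, manip
def rot(q): return R.from_quat([q[1],q[2],q[3],q[0]])
def ray(s,px,fish=False):
    K=s["mtx"]; a=(px[0]-K[0,2])/K[0,0]; b=(px[1]-K[1,2])/K[1,1]
    if fish:
        r=np.hypot(a,b); k=np.sin(r)/r if r>1e-9 else 1; d=np.array([a*k,-b*k,-np.cos(r)])
    else: d=np.array([a,-b,-1.])
    return rot(s["orientation"]).apply(d/np.linalg.norm(d))
def onz(s,px,z,fish=False):
    d=ray(s,px,fish); o=s["origin"]; return o+d*(z-o[2])/d[2]
def proj(s,P,fish=False):
    p=rot(s["orientation"]).inv().apply(np.asarray(P)-s["origin"]); x,y,z=p[...,0],-p[...,1],-p[...,2]; K=s["mtx"]
    if fish:
        r=np.hypot(x,y); t=np.arctan2(r,z); k=t/np.maximum(r,1e-9); return np.stack([K[0,2]+K[0,0]*x*k,K[1,2]+K[1,1]*y*k],-1)
    return np.stack([K[0,2]+K[0,0]*x/z,K[1,2]+K[1,1]*y/z],-1)
def tri(obs):
    A=np.zeros((3,3));b=np.zeros(3)
    for s,px,f in obs:
        d=ray(s,px,f);M=np.eye(3)-np.outer(d,d);A+=M;b+=M@s["origin"]
    X=np.linalg.solve(A,b); return X,[np.round(proj(s,X,f)-px,2) for s,px,f in obs]
E
python3 - <<'E'
import cv2,pickle
from h import *
S={n:snapshot(n) for n in("top","side")}; pickle.dump(S,open("S.pkl","wb"))
def crop(n,x0,y0,x1,y1,f,o):
    cv2.imwrite(o,cv2.resize(S[n]["img"][y0:y1,x0:x1,::-1],None,fx=f,fy=f,interpolation=cv2.INTER_CUBIC))
crop("top",130,180,375,280,3.2,"pics/c1.png")
crop("side",160,140,310,310,3.5,"pics/c2.png")
E
```

```text
(no output)
```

View pics/c1.png

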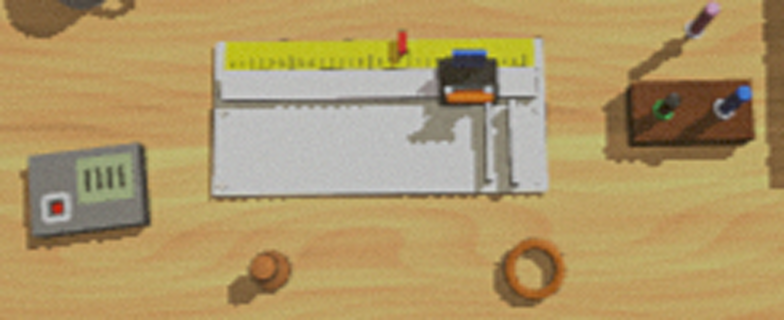

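View pics/c2.png

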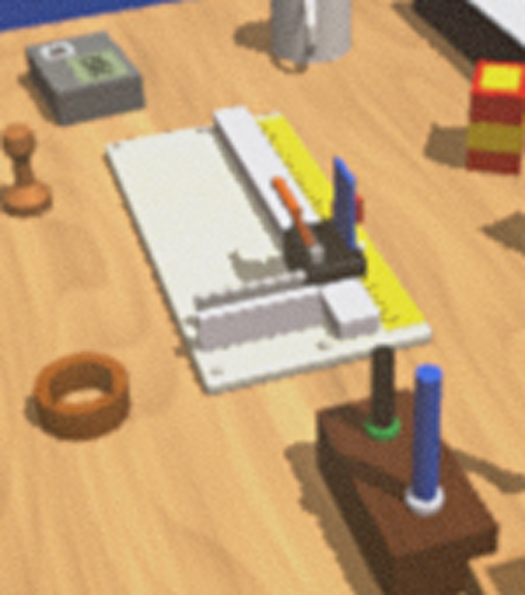

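The top crop shows the blue stylus top at (743,94), its collar at (725,108), the button at (56,208), the mark at (402,40), the plate at (469,53) and the lever bar at (469,97). The side crop shows the stylus top at (428,372), its collar at (425,497) and the marker at (382,355). The blue one in the block's outer hole is confirmed as the stylus.

```bash
python3 - <<'E'
import pickle
from h import *
np.set_printoptions(precision=4,suppress=True)
S=pickle.load(open("S.pkl","rb"));t,s=S["top"],S["side"]
T=lambda x,y:(130+(x+.5)/3.2-.5,180+(y+.5)/3.2-.5)
D=lambda x,y:(160+(x+.5)/3.5-.5,140+(y+.5)/3.5-.5)
P=lambda n,a,b:print(n,*tri([(t,T(*a),0),(s,D(*b),0)]))
P("stylus top",(743,94),(428,372)); P("collar",(725,108),(425,493)); P("marker top",(673,99),(382,352))
P("button",(56,208),(58,49)); P("bar",(469,98),(288,182)); P("plate top",(469,53),(344,165)); P("mark",(402,36),(360,198))
for n,p,z in [("styl",(743,94),.135),("collar",(725,108),.051),("btn",(56,208),.03),("bar",(469,98),.0896),("plate",(469,53),.104),("mark",(402,33),.034),("markbase",(401,55),.02)]:print(n,onz(t,T(*p),z))
for n,p,z in [("styl",(428,372),.135),("collar",(425,497),.048),("btn",(58,49),.035)]:print("side",n,onz(s,D(*p),z))
c=[onz(t,T(*p),.012)[:2] for p in[(216,43),(541,39),(548,194),(213,196)]];print(np.array(c))
m=[(np.array([.05,.17])),(.05,-.17),(-.11,-.17),(-.11,.17)];m=np.array(m);c=np.array(c)
A=m-m.mean(0);B=c-c.mean(0);th=np.arctan2((A[:,0]*B[:,1]-A[:,1]*B[:,0]).sum(),(A*B).sum());Rm=np.array([[np.cos(th),-np.sin(th)],[np.sin(th),np.cos(th)]])
o=c.mean(0)-Rm@m.mean(0);print("gauge",o,np.degrees(th),c-(m@Rm.T+o))
for n,p,z in [("bar",(469,98),.0896),("plate",(469,53),.104),("mark",(402,33),.034)]:print(n,Rm.T@(onz(t,T(*p),z)[:2]-o))
h=np.array([onz(t,T(*p),.045)[:2] for p in[(629,86),(752,81),(755,143),(628,147)]]);print("holder",h,h.mean(0))
r=np.array([onz(t,T(*p),.035)[:2] for p in[(28,158),(144,144),(150,222),(32,234)]]);print("readout",r,r.mean(0))
E
```

```text
stylus top [ 0.5206 -0.3356  0.1353] [array([-0.02,  0.08]), array([ 0.14, -0.04])]
collar [ 0.5212 -0.3372  0.0536] [array([-0.05,  0.26]), array([ 0.44, -0.12])]
marker top [ 0.5225 -0.2763  0.1037] [array([-0.1,  0.5]), array([ 0.77, -0.21])]
button [0.4471 0.3269 0.0385] [array([-0.01,  0.1 ]), array([ 0.09, -0.02])]
bar [ 0.533  -0.0827  0.1017] [array([ 0.05, -0.32]), array([-0.4,  0.1])]
plate top [ 0.5746 -0.084   0.1069] [array([-0.02,  0.09]), array([ 0.11, -0.03])]
mark [ 0.6116 -0.0198  0.0342] [array([ 0.04, -0.21]), array([-0.25,  0.07])]
styl [ 0.5209 -0.3358  0.135 ]
collar [ 0.5225 -0.3381  0.051 ]
btn [0.4484 0.3293 0.03  ]
bar [ 0.5342 -0.083   0.0896]
plate [ 0.5755 -0.0842  0.104 ]
mark [ 0.6141 -0.0197  0.034 ]
markbase [ 0.5942 -0.0178  0.02  ]
side styl [ 0.5205 -0.3353  0.135 ]
side collar [ 0.5216 -0.3348  0.048 ]
side btn [0.4478 0.3346 0.035 ]
[[ 0.6153  0.1735]
 [ 0.6079 -0.1632]
 [ 0.4474 -0.1616]
 [ 0.457   0.1763]]
gauge [0.5619 0.0055] -1.3253168139811127 [[-0.0005 -0.0009]
 [-0.      0.0024]
 [-0.0006  0.0003]
 [ 0.0011 -0.0018]]
bar [-0.0256 -0.0891]
plate [ 0.0157 -0.0894]
mark [ 0.0528 -0.024 ]
holder [[ 0.5491 -0.2454]
 [ 0.5499 -0.3689]
 [ 0.4873 -0.3662]
 [ 0.4877 -0.2401]] [ 0.5185 -0.3052]
readout [[0.4986 0.3573]
 [0.5087 0.2417]
 [0.4308 0.2347]
 [0.4231 0.3508]] [0.4653 0.2961]
```

```bash
cat >> h.py <<'E'
def go(P,x_dir=(0,0,-1),y_dir=(1,0,0)):
    """total tool-frame shift (units of 0.05) and turn (units of 6 deg) to reach TCP at P with fingers along x_dir, jaws along y_dir"""
    o=telemetry.get_obs(); Rm=rot(o["tool_rot"]); x=np.array(x_dir,float);x/=np.linalg.norm(x)
    out=[]
    for sg in(1,-1):
        y=sg*np.array(y_dir,float); y-=x*(x@y); y/=np.linalg.norm(y); Rt=R.from_matrix(np.stack([x,y,np.cross(x,y)],1))
        w=(Rm.inv()*Rt).as_rotvec(); out.append((np.linalg.norm(w),w))
    w=min(out,key=lambda k:k[0])[1]
    d=np.array(P)-o["tcp_pos"]
    print("t",o["t"],"tcp",o["tcp_pos"].round(4),"grip",round(o["grip_width"],3),"F",o["contact_force"].round(1),"J",o["joint_positions"].round(2))
    print("axes",Rm.as_matrix().round(3).tolist())
    print("world d",d.round(4),"tool shift u",(Rm.inv().apply(d)/.05).round(3),"turn u",(np.degrees(w)/6).round(3), "alt" ,(np.degrees(max(out,key=lambda k:k[0])[1])/6).round(2))
E
python3 - <<'E'
from h import *
go([.521,-.336,.245])
E
```

```text
t 0.2 tcp [ 0.1975 -0.619   0.244 ] grip 1.0 F [-0.6  0.5  0.1] J [ 1.16  0.33  0.04  1.47 -0.01  1.34 -0.06]
axes [[-0.0, 0.304, -0.953], [0.001, -0.953, -0.304], [-1.0, -0.001, 0.0]]
world d [0.3235 0.283  0.001 ] tool shift u [-0.017 -3.426 -7.885] turn u [-1.2051e+01 -5.0000e-03  8.0000e-03] alt [1.795e+01 1.000e-02 1.000e-02]
```

Request:
{"method": "move_arm", "body": {
  "motion": [0, -0.43, -0.98, 0, 0, 0, 0.5, 0, -0.43, -0.98, 0, 0, 0, 0.5, 0, -0.43, -0.98, 0, 0, 0, 0.5, 0, -0.43, -0.98, 0, 0, 0, 0.5, 0, -0.43, -0.98, 0, 0, 0, 0.5, 0, -0.43, -0.98, 0, 0, 0, 0.5, 0, -0.43, -0.98, 0, 0, 0, 0.5, 0, -0.43, -0.98, 0, 0, 0, 0.5, 0, 0, 0, -1, 0, 0, 0.5, 0, 0, 0, -1, 0, 0, 0.5, 0, 0, 0, -1, 0, 0, 0.5, 0, 0, 0, -1, 0, 0, 0.5, 0, 0, 0, -1, 0, 0, 0.5, 0, 0, 0, -1, 0, 0, 0.5, 0, 0, 0, -1, 0, 0, 0.5, 0, 0, 0, -1, 0, 0, 0.5, 0, 0, 0, -1, 0, 0, 0.5, 0, 0, 0, -1, 0, 0, 0.5, 0, 0, 0, -1, 0, 0, 0.5, 0, 0, 0, -1, 0, 0, 0.5]
}}

```text
t: 2.7
tcp_pos: [0.527, -0.3253, 0.2388]
tool_rot: [0.506, 0.491, 0.512, -0.491]
contact_force: [0.0, -0.3, -0.3]
grip_width: 0.496
```

```bash
python3 - <<'E'
from h import *
go([.521,-.336,.245])
import pickle
s=snapshot("wrist");pickle.dump(s,open("w1.pkl","wb"))
print(s["mtx"],s["origin"],s["orientation"])
for p in [(.521,-.336,.135),(.521,-.336,.051),(.5225,-.276,.103)]: print(proj(s,np.array(p),True))
cv2.imwrite("pics/w1.png",cv2.resize(s["img"][:,:,::-1],None,fx=1.5,fy=1.5))
E
```

```text
t 2.7 tcp [ 0.527  -0.3253  0.2388] grip 0.496 F [ 0.  -0.3 -0.3] J [ 0.78  0.31 -0.37  1.53  0.11  1.34  0.43]
axes [[-0.007, 0.999, 0.035], [0.005, 0.035, -0.999], [-1.0, -0.006, -0.005]]
world d [-0.006  -0.0107  0.0062] tool shift u [-0.125 -0.129  0.21 ] turn u [ 0.334 -0.051  0.062] alt [-29.67  -0.1   -0.08]
[[297.31863964   0.         255.31338653]
 [  0.         297.31863964 185.19947735]
 [  0.           0.           1.        ]] [ 0.52553969 -0.25819665  0.37959971] [ 0.99221059 -0.1232525   0.00103653  0.0180522 ]
[248.69293875 203.05754616]
[250.76511239 180.67993167]
[253.29508458 130.72680033]
```

View pics/w1.png

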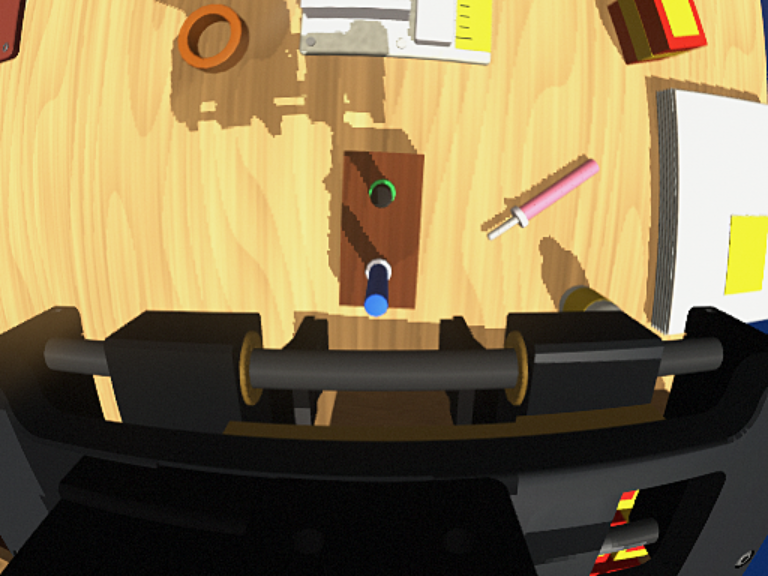

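The wrist view shows the blue stylus top at (376,305), 1.6 px from the prediction at 1x, so its x is about 0.522. The pink look-alike lies flat on the table at (545,200). The grasp lies between the fingers, so I go down.

Request:
{"method": "move_arm", "body": {
  "motion": [0, -0.1, 0.2, 0.33, -0.05, 0.06, 0.5, 0, 0, 0, 0, 0, 0, 0.5, 0, 0, 0, 0, 0, 0, 0.5]
}}

```text
t: 3.12
tcp_pos: [0.5216, -0.3367, 0.2384]
tool_rot: [-0.499, -0.501, -0.499, 0.501]
contact_force: [0.8, 0.8, 0.2]
grip_width: 0.497
```

```bash
python3 - <<'E'
from h import *
go([.522,-.336,.101])
E
```

```text
t 3.125 tcp [ 0.5216 -0.3367  0.2384] grip 0.497 F [0.8 0.8 0.2] J [ 0.79  0.3  -0.36  1.53  0.11  1.33  0.42]
axes [[-0.0, 1.0, -0.003], [-0.0, -0.003, -1.0], [-1.0, -0.0, 0.0]]
world d [ 0.0004  0.0007 -0.1374] tool shift u [ 2.748  0.009 -0.014] turn u [-0.028  0.001  0.003] alt [ 2.997e+01  1.000e-02 -0.000e+00]
```

Request:
{"method": "move_arm", "body": {
  "motion": [0.7, 0, 0, 0, 0, 0, 0.5, 0.7, 0, 0, 0, 0, 0, 0.5, 0.7, 0, 0, 0, 0, 0, 0.5, 0.5, 0, 0, 0, 0, 0, 0.5, 0.2, 0, 0, 0, 0, 0, 0.5, 0, 0, 0, 0, 0, 0, 0.5]
}}

```text
t: 3.88
tcp_pos: [0.523, -0.3367, 0.0962]
tool_rot: [0.499, 0.502, 0.497, -0.501]
contact_force: [0.3, 0.4, 0.2]
grip_width: 0.5
```

```bash
python3 - <<'E'
from h import *
go([.522,-.336,.101])
E
```

```text
t 3.875 tcp [ 0.523  -0.3367  0.0962] grip 0.5 F [0.3 0.4 0.2] J [ 0.78  0.42 -0.35  1.69  0.16  1.06  0.37]
axes [[0.002, 1.0, -0.006], [-0.002, -0.006, -1.0], [-1.0, 0.003, 0.002]]
world d [-0.001   0.0007  0.0048] tool shift u [-0.097 -0.021 -0.014] turn u [-0.062  0.016 -0.024] alt [29.94 -0.04 -0.03]
```

Request:
{"method": "move_arm", "body": {
  "motion": [-0.06, -0.02, -0.01, 0, 0, 0, 0, 0, 0, 0, 0, 0, 0, 0, 0, 0, 0, 0, 0, 0, 0, 0, 0, 0, 0, 0, 0, 0]
}}

```text
t: 4.38
tcp_pos: [0.5237, -0.3371, 0.103]
tool_rot: [0.501, 0.502, 0.495, -0.501]
contact_force: [-0.1, -0.6, -0.1]
grip_width: 0.147
```

```bash
python3 - <<'E'
from h import *
go([.522,-.336,.15])
E
```

```text
t 4.375 tcp [ 0.5237 -0.3371  0.103 ] grip 0.147 F [-0.1 -0.6 -0.1] J [ 0.78  0.41 -0.35  1.69  0.16  1.07  0.37]
axes [[0.007, 1.0, -0.007], [-0.005, -0.007, -1.0], [-1.0, 0.007, 0.005]]
world d [-0.0017  0.0011  0.047 ] tool shift u [-0.941 -0.027 -0.017] turn u [-0.066  0.043 -0.065] alt [29.93 -0.1  -0.07]
```

Request:
{"method": "move_arm", "body": {
  "motion": [-0.3, 0, 0, 0, 0, 0, 0, -0.5, 0, 0, 0, 0, 0, 0, -0.6, 0, 0, 0, 0, 0, 0, -0.8, 0, 0, 0, 0, 0, 0, -0.6, 0, 0, 0, 0, 0, 0, -0.2, 0, 0, 0, 0, 0, 0]
}}

```text
t: 5.12
tcp_pos: [0.5224, -0.3359, 0.2618]
tool_rot: [0.502, 0.502, 0.495, -0.501]
contact_force: [-0.2, -0.5, -0.7]
grip_width: 0.156
```

```bash
python3 - <<'E'
from h import *
go([.448,.328,.24])
E
```

```text
t 5.125 tcp [ 0.5224 -0.3359  0.2618] grip 0.156 F [-0.2 -0.5 -0.7] J [ 0.79  0.29 -0.36  1.51  0.1   1.36  0.42]
axes [[0.008, 1.0, -0.006], [-0.005, -0.006, -1.0], [-1.0, 0.008, 0.005]]
world d [-0.0744  0.6639 -0.0218] tool shift u [  0.36   -1.576 -13.27 ] turn u [-0.061  0.046 -0.074] alt [29.94 -0.12 -0.07]
```

Request:
{"method": "move_arm", "body": {
  "motion": [0, -0.05, -0.5, -0.06, 0.04, -0.07, 0, 0, -0.11, -0.95, 0, 0, 0, 0, 0, -0.11, -0.95, 0, 0, 0, 0, 0, -0.11, -0.95, 0, 0, 0, 0, 0, -0.11, -0.95, 0, 0, 0, 0, 0, -0.11, -0.95, 0, 0, 0, 0, 0, -0.11, -0.95, 0, 0, 0, 0, 0, -0.11, -0.95, 0, 0, 0, 0, 0, -0.11, -0.95, 0, 0, 0, 0, 0, -0.11, -0.95, 0, 0, 0, 0, 0, -0.11, -0.95, 0, 0, 0, 0, 0, -0.11, -0.95, 0, 0, 0, 0, 0, -0.11, -0.95, 0, 0, 0, 0, 0, -0.1, -0.9, 0, 0, 0, 0, 0, 0, 0, 0, 0, 0, 0]
}}

```text
t: 7.0
tcp_pos: [0.4245, 0.3362, 0.2479]
tool_rot: [0.499, 0.49, 0.509, -0.502]
contact_force: [-0.9, -0.5, -0.4]
grip_width: 0.149
```

```bash
python3 - <<'E'
from h import *
go([.448,.328,.14])
E
```

```text
t 7.0 tcp [0.4245 0.3362 0.2479] grip 0.149 F [-0.9 -0.5 -0.4] J [ 0.06  0.23 -0.92  1.67  0.17  1.35 -0.87]
axes [[-0.023, 1.0, 0.016], [-0.003, 0.016, -1.0], [-1.0, -0.023, 0.003]]
world d [ 0.0235 -0.0082 -0.1079] tool shift u [2.147 0.516 0.164] turn u [0.149 0.029 0.215] alt [-29.85  -0.34   0.05]
```

Request:
{"method": "move_arm", "body": {
  "motion": [0.3, 0.26, 0.08, 0.15, 0.03, 0.22, 0, 0.6, 0.26, 0.08, 0, 0, 0, 0, 0.6, 0, 0, 0, 0, 0, 0, 0.4, 0, 0, 0, 0, 0, 0, 0, 0, 0, 0, 0, 0, 0, 0, 0, 0, 0, 0, 0, 0]
}}

```text
t: 7.75
tcp_pos: [0.4456, 0.3269, 0.1472]
tool_rot: [0.501, 0.497, 0.501, -0.501]
contact_force: [1.3, -0.4, -0.7]
grip_width: 0.155
```

```bash
python3 - <<'E'
from h import *
go([.448,.328,.138])
import pickle
s=snapshot("wrist");pickle.dump(s,open("w2.pkl","wb"))
for p in [(.448,.328,.03),telemetry.get_obs()["tcp_pos"]-[0,0,.088]]: print(proj(s,np.array(p),True))
x0,y0=190,110
cv2.imwrite("pics/w2.png",cv2.resize(s["img"][y0:y0+150,x0:x0+160,::-1],None,fx=4,fy=4,interpolation=cv2.INTER_CUBIC))
E
```

```text
t 7.75 tcp [0.4456 0.3269 0.1472] grip 0.155 F [ 1.3 -0.4 -0.7] J [ 0.03  0.33 -0.87  1.79  0.28  1.16 -0.93]
axes [[-0.003, 1.0, 0.004], [-0.005, 0.004, -1.0], [-1.0, -0.003, 0.005]]
world d [ 0.0024  0.0011 -0.0092] tool shift u [ 0.185  0.048 -0.023] turn u [0.039 0.047 0.029] alt [-29.96  -0.05   0.07]
[258.41727331 184.89735592]
[255.76981598 195.51095608]
```

View pics/w2.png

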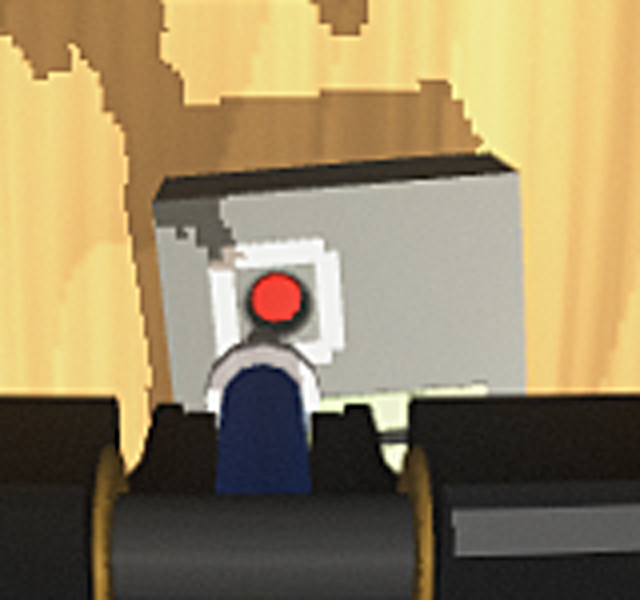

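The button is at crop (276,298), within 1 px of the prediction, so it lies at about (0.448, 0.3287). The steel tip at (265,325) matches the predicted tip. I align, then go down.

Request:
{"method": "move_arm", "body": {
  "motion": [0.1, 0.05, -0.04, 0.04, 0.04, 0.03, 0, 0.2, 0, 0, 0, 0, 0, 0, 0.04, 0, 0, 0, 0, 0, 0, 0, 0, 0, 0, 0, 0, 0]
}}

```text
t: 8.3
tcp_pos: [0.4491, 0.3296, 0.1307]
tool_rot: [0.5, 0.501, 0.499, -0.499]
contact_force: [0.2, 0.9, -1.3]
grip_width: 0.154
```

```bash
python3 - <<'E'
from h import *
go([.448,.3287,.113])
E
```

```text
t 8.3 tcp [0.4491 0.3296 0.1307] grip 0.154 F [ 0.2  0.9 -1.3] J [ 0.01  0.36 -0.86  1.8   0.3   1.12 -0.95]
axes [[0.003, 1.0, -0.001], [0.001, -0.001, -1.0], [-1.0, 0.003, -0.001]]
world d [-0.0011 -0.0009 -0.0177] tool shift u [ 0.353 -0.023  0.017] turn u [-0.007 -0.006 -0.027] alt [ 2.999e+01 -4.000e-02  1.000e-02]
```

Request:
{"method": "move_arm", "body": {
  "motion": [0.12, -0.02, 0.02, 0, 0, 0, 0, 0.08, 0, 0, 0, 0, 0, 0, 0.08, 0, 0, 0, 0, 0, 0]
}}

```text
t: 8.68
tcp_pos: [0.4483, 0.3287, 0.1162]
tool_rot: [0.5, 0.501, 0.499, -0.499]
contact_force: [-0.2, -0.8, 1.7]
grip_width: 0.156
```

Request:
{"method": "move_arm", "body": {
  "motion": [0.06, 0, 0, 0, 0, 0, 0, 0.06, 0, 0, 0, 0, 0, 0]
}}

```text
t: 8.93
tcp_pos: [0.4489, 0.3298, 0.1122]
tool_rot: [0.501, 0.502, 0.499, -0.498]
contact_force: [-7.4, -3.9, 34.2]
grip_width: 0.154
```

The wrist force of 34 N shows the button is hard against its stop, so I back off straight up.

Request:
{"method": "move_arm", "body": {
  "motion": [-0.15, 0, 0, 0, 0, 0, 0, -0.4, 0, 0, 0, 0, 0, 0, -0.8, 0, 0, 0, 0, 0, 0, -0.9, 0, 0, 0, 0, 0, 0, -0.5, 0, 0, 0, 0, 0, 0, 0, 0, 0, 0, 0, 0, 0]
}}

```text
t: 9.68
tcp_pos: [0.4477, 0.33, 0.2576]
tool_rot: [0.501, 0.502, 0.499, -0.497]
contact_force: [-0.0, -0.8, -1.2]
grip_width: 0.153
```

```bash
python3 - <<'E'
from h import *
go([.5222,-.336,.26])
import pickle
s=snapshot("wrist");pickle.dump(s,open("w3.pkl","wb"))
T=telemetry.get_obs();A=rot(T["tool_rot"]).as_matrix()[:,0]
for d in(.022,.082,.088):print(d,proj(s,T["tcp_pos"]+A*d,True))
cv2.imwrite("pics/w3.png",cv2.resize(s["img"][110:260,190:350,::-1],None,fx=4,fy=4,interpolation=cv2.INTER_CUBIC))
E
```

```text
t 9.675 tcp [0.4477 0.33   0.2576] grip 0.153 F [-0.  -0.8 -1.2] J [ 0.07  0.23 -0.91  1.65  0.19  1.34 -0.86]
axes [[0.007, 1.0, 0.0], [0.003, 0.0, -1.0], [-1.0, 0.007, -0.003]]
world d [ 0.0745 -0.666   0.0024] tool shift u [-0.082  1.484 13.321] turn u [ 0.004 -0.031 -0.063] alt [-30.     0.1   -0.05]
0.022 [254.73574599 227.60646198]
0.082 [254.79052976 198.25147552]
0.088 [254.79470604 196.08257503]
```

View pics/w3.png

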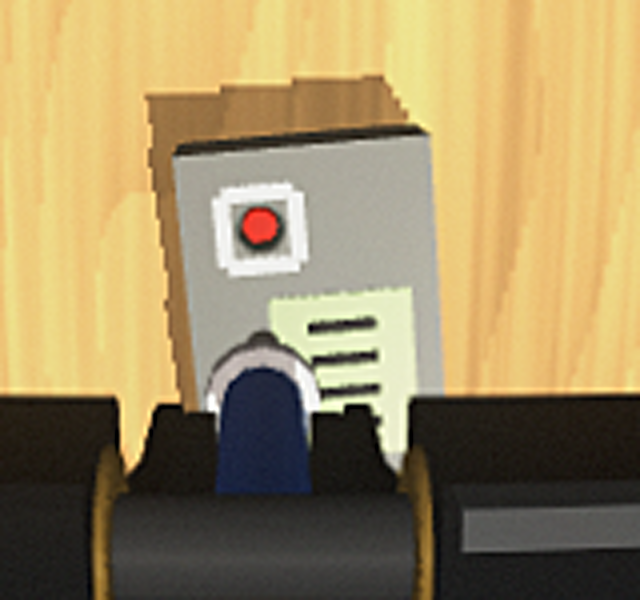

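The button is up again and the stylus is still gripped. Its collar sits about 1 mm higher in the image, a small slip in the grip. I carry it back.

Request:
{"method": "move_arm", "body": {
  "motion": [0, 0.05, 0.5, 0, -0.03, -0.06, 0, 0, 0.11, 0.95, 0, 0, 0, 0, 0, 0.11, 0.95, 0, 0, 0, 0, 0, 0.11, 0.95, 0, 0, 0, 0, 0, 0.11, 0.95, 0, 0, 0, 0, 0, 0.11, 0.95, 0, 0, 0, 0, 0, 0.11, 0.95, 0, 0, 0, 0, 0, 0.11, 0.95, 0, 0, 0, 0, 0, 0.11, 0.95, 0, 0, 0, 0, 0, 0.11, 0.95, 0, 0, 0, 0, 0, 0.11, 0.95, 0, 0, 0, 0, 0, 0.11, 0.95, 0, 0, 0, 0, 0, 0.11, 0.95, 0, 0, 0, 0, 0, 0.1, 0.9, 0, 0, 0, 0, 0, 0, 0, 0, 0, 0, 0]
}}

```text
t: 11.6
tcp_pos: [0.5133, -0.332, 0.2356]
tool_rot: [0.492, 0.493, 0.509, -0.506]
contact_force: [0.4, 0.6, -1.1]
grip_width: 0.15
```

```bash
python3 - <<'E'
from h import *
go([.5222,-.336,.16])
E
```

```text
t 11.6 tcp [ 0.5133 -0.332   0.2356] grip 0.15 F [ 0.4  0.6 -1.1] J [ 0.82  0.31 -0.41  1.54  0.13  1.35  0.4 ]
axes [[-0.029, 1.0, 0.002], [0.004, 0.002, -1.0], [-1.0, -0.029, -0.004]]
world d [ 0.0089 -0.004  -0.0756] tool shift u [1.507 0.222 0.087] turn u [ 0.018 -0.038  0.274] alt [-29.98  -0.43  -0.06]
```

Request:
{"method": "move_arm", "body": {
  "motion": [0, 0.18, 0.09, 0.02, -0.04, 0.27, 0, 0.5, 0, 0, 0, 0, 0, 0, 0.6, 0, 0, 0, 0, 0, 0, 0.2, 0, 0, 0, 0, 0, 0, 0, 0, 0, 0, 0, 0, 0, 0, 0, 0, 0, 0, 0, 0]
}}

```text
t: 12.35
tcp_pos: [0.5251, -0.3315, 0.1684]
tool_rot: [0.502, 0.5, 0.5, -0.497]
contact_force: [0.0, 0.2, 0.7]
grip_width: 0.155
```

```bash
python3 - <<'E'
from h import *
go([.5222,-.336,.15])
import pickle
s=snapshot("wrist");pickle.dump(s,open("w4.pkl","wb"))
T=telemetry.get_obs();A=rot(T["tool_rot"]).as_matrix()[:,0]
for d in(.082,.088):print(d,proj(s,T["tcp_pos"]+A*d,True))
for p in[(.5222,-.336,.045),(.5222,-.276,.045)]:print(proj(s,np.array(p),True))
cv2.imwrite("pics/w4.png",cv2.resize(s["img"][110:260,190:350,::-1],None,fx=4,fy=4,interpolation=cv2.INTER_CUBIC))
E
```

```text
t 12.35 tcp [ 0.5251 -0.3315  0.1684] grip 0.155 F [0.  0.2 0.7] J [ 0.82  0.35 -0.41  1.62  0.14  1.19  0.39]
axes [[0.005, 1.0, 0.006], [0.001, 0.006, -1.0], [-1.0, 0.005, -0.001]]
world d [-0.0029 -0.0045 -0.0184] tool shift u [ 0.368 -0.059  0.09 ] turn u [ 0.053 -0.01  -0.048] alt [-2.995e+01  8.000e-02 -2.000e-02]
0.082 [255.45862323 198.19629146]
0.088 [255.45742263 196.01102892]
[251.51287393 189.87753231]
[251.77100829 124.22528905]
```

View pics/w4.png

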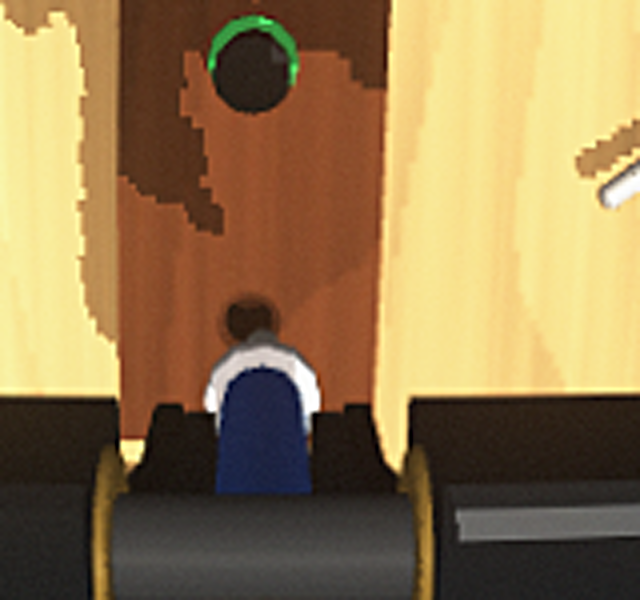

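The hole is at crop (249,320), which gives (0.5225, -0.3358) and agrees with the estimate within 0.5 mm. The tip is at (262,332). I align and lower slowly.

Request:
{"method": "move_arm", "body": {
  "motion": [0.05, -0.06, 0.08, 0.05, 0, -0.05, 0, 0.1, 0, 0, 0, 0, 0, 0, 0, 0, 0, 0, 0, 0, 0, 0, 0, 0, 0, 0, 0, 0]
}}

```text
t: 12.9
tcp_pos: [0.5225, -0.3364, 0.1621]
tool_rot: [0.5, 0.5, 0.499, -0.5]
contact_force: [0.1, -0.3, 0.1]
grip_width: 0.152
```

```bash
python3 - <<'E'
from h import *
go([.5224,-.3355,.13])
E
```

```text
t 12.9 tcp [ 0.5225 -0.3364  0.1621] grip 0.152 F [ 0.1 -0.3  0.1] J [ 0.82  0.36 -0.4   1.62  0.15  1.19  0.39]
axes [[0.002, 1.0, -0.001], [-0.001, -0.001, -1.0], [-1.0, 0.002, 0.001]]
world d [-0.0001  0.0009 -0.0321] tool shift u [ 0.641 -0.004 -0.019] turn u [-0.006  0.005 -0.015] alt [ 2.999e+01 -2.000e-02 -1.000e-02]
```

Request:
{"method": "move_arm", "body": {
  "motion": [0.2, 0, -0.02, 0, 0, 0, 0, 0.15, 0, 0, 0, 0, 0, 0, 0.15, 0, 0, 0, 0, 0, 0, 0.1, 0, 0, 0, 0, 0, 0]
}}

```text
t: 13.4
tcp_pos: [0.5225, -0.3352, 0.1298]
tool_rot: [0.5, 0.5, 0.5, -0.5]
contact_force: [0.8, 0.6, -0.0]
grip_width: 0.153
```

Request:
{"method": "move_arm", "body": {
  "motion": [0.1, 0, 0, 0, 0, 0, 0, 0.1, 0, 0, 0, 0, 0, 0]
}}

```text
t: 13.65
tcp_pos: [0.5226, -0.3352, 0.119]
tool_rot: [0.5, 0.5, 0.5, -0.5]
contact_force: [0.1, 0.3, 0.2]
grip_width: 0.153
```

Request:
{"method": "move_arm", "body": {
  "motion": [0.1, 0, 0, 0, 0, 0, 0, 0.1, 0, 0, 0, 0, 0, 0, 0.07, 0, 0, 0, 0, 0, 0]
}}

```text
t: 14.02
tcp_pos: [0.5226, -0.3352, 0.1046]
tool_rot: [0.5, 0.5, 0.499, -0.5]
contact_force: [-0.2, 0.1, 0.1]
grip_width: 0.154
```

Request:
{"method": "move_arm", "body": {
  "motion": [0.05, 0, 0, 0, 0, 0, 0, 0.04, 0, 0, 0, 0, 0, 0]
}}

```text
t: 14.28
tcp_pos: [0.5229, -0.3355, 0.1026]
tool_rot: [0.501, 0.5, 0.499, -0.5]
contact_force: [-8.6, 5.7, 24.9]
grip_width: 0.153
```

The collar has seated on the block, at the same TCP height as at the grasp. I release and lift.

Request:
{"method": "move_arm", "body": {
  "motion": [-0.02, 0, 0, 0, 0, 0, 0.5, 0, 0, 0, 0, 0, 0, 0.5, 0, 0, 0, 0, 0, 0, 0.5, -0.3, 0, 0, 0, 0, 0, 0.5, -0.6, 0, 0, 0, 0, 0, 0.5, -0.8, 0, 0, 0, 0, 0, 0.5, -0.8, 0, 0, 0, 0, 0, 0.5, -0.5, 0, 0, 0, 0, 0, 0.5]
}}

```text
t: 15.28
tcp_pos: [0.5221, -0.3347, 0.2602]
tool_rot: [0.5, 0.5, 0.5, -0.5]
contact_force: [0.2, -0.3, -0.5]
grip_width: 0.502
```

```bash
python3 - <<'E'
from h import *
g=np.array([.5619,.0055]);th=np.radians(-1.325)
c,s_=np.cos(th),np.sin(th);M=np.array([[c,-s_],[s_,c]])
p=g+M@[-.009,-.0892];print("leg mid",p)
go([*p,.25],y_dir=(c,s_,0))
import pickle
S={n:snapshot(n) for n in("top","side")};pickle.dump(S,open("S2.pkl","wb"))
a=cv2.resize(S["side"]["img"][200:320,240:310],None,fx=4,fy=4,interpolation=cv2.INTER_CUBIC)
b=cv2.resize(S["side"]["img"][170:230,215:275],None,fx=8,fy=8,interpolation=cv2.INTER_CUBIC)
cv2.imwrite("pics/c3.png",np.hstack([a,b])[:,:,::-1])
E
```

```text
leg mid [ 0.55083979 -0.08346804]
t 15.275 tcp [ 0.5221 -0.3347  0.2602] grip 0.502 F [ 0.2 -0.3 -0.5] J [ 0.83  0.3  -0.41  1.5   0.12  1.37  0.41]
axes [[0.001, 1.0, -0.0], [-0.0, -0.0, -1.0], [-1.0, 0.001, 0.0]]
world d [ 0.0287  0.2512 -0.0102] tool shift u [ 0.203  0.574 -5.024] turn u [ 0.22   0.002 -0.01 ] alt [-2.978e+01  1.000e-02  0.000e+00]
```

View pics/c3.png

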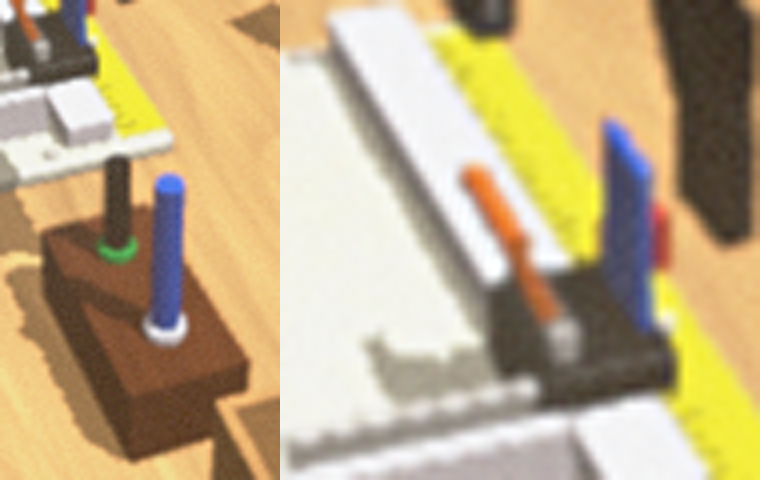

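The side crop shows the blue stylus upright in its hole with the collar down at (165,328). The marker is untouched at (118,200) and the lever is open. Next I hover near the leg to measure index and mark from the wrist.

Request:
{"method": "move_arm", "body": {
  "motion": [0, 0.13, -0.8, 0.22, 0, 0, 0.9, 0, 0.13, -0.85, 0, 0, 0, 0.9, 0.2, 0.13, -0.85, 0, 0, 0, 0.9, 0.2, 0.13, -0.85, 0, 0, 0, 0.9, 0.2, 0.13, -0.85, 0, 0, 0, 0.9, 0.2, 0, 0, 0, 0, 0, 0.9, 0, 0, 0, 0, 0, 0, 0.9, 0, 0, 0, 0, 0, 0, 0.9]
}}

```text
t: 16.38
tcp_pos: [0.5594, -0.1215, 0.2206]
tool_rot: [0.495, 0.507, 0.492, -0.507]
contact_force: [0.7, -0.2, 0.3]
grip_width: 0.901
```

```bash
python3 - <<'E'
from h import *
g=np.array([.5619,.0055]);th=np.radians(-1.325)
c,s_=np.cos(th),np.sin(th);M=np.array([[c,-s_],[s_,c]])
p=g+M@[-.006,-.0892];print("leg mid",p)
go([*p,.16],y_dir=(c,s_,0))
import pickle
s=snapshot("wrist");pickle.dump(s,open("w5.pkl","wb"))
print(proj(s,np.array([*(g+M@[.03,-.0892]),.034]),True),proj(s,np.array([*(g+M@[.0528,-.024]),.034]),True))
cv2.imwrite("pics/w5.png",cv2.resize(s["img"][60:240,150:350,::-1],None,fx=3.3,fy=3.3,interpolation=cv2.INTER_CUBIC))
E
```

```text
leg mid [ 0.55383898 -0.08353741]
t 16.375 tcp [ 0.5594 -0.1215  0.2206] grip 0.901 F [ 0.7 -0.2  0.3] J [ 0.6   0.23 -0.53  1.67  0.13  1.27  0.01]
axes [[0.003, 1.0, -0.027], [-0.003, -0.027, -1.0], [-1.0, 0.004, 0.003]]
world d [-0.0056  0.038  -0.0606] tool shift u [ 1.208 -0.136 -0.759] turn u [-0.035  0.028 -0.034] alt [29.96 -0.05 -0.04]
[281.41855163 136.92832111] [302.40467048  78.53109096]
```

View pics/w5.png

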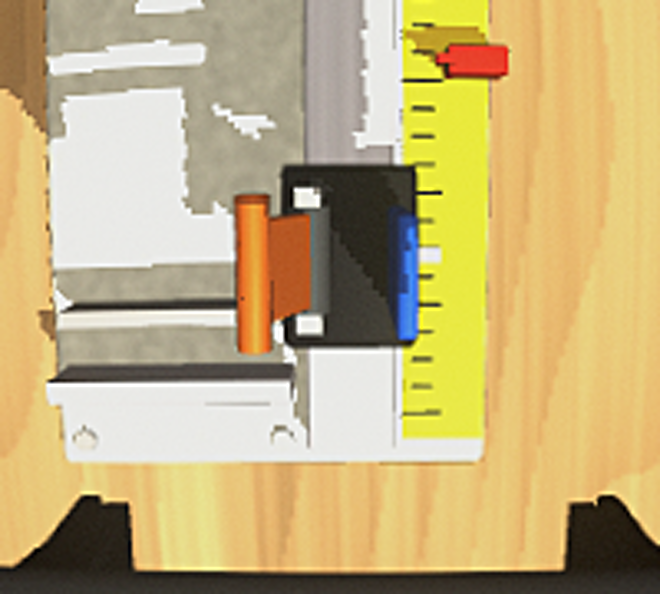

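Index tip is at crop (440,255) and red mark tip at (437,59), with bar (253,273) and plate right edge (418,300).

```bash
python3 - <<'E'
from h import *
import pickle
np.set_printoptions(precision=4,suppress=True)
s=pickle.load(open("w5.pkl","rb"))
W=lambda x,y:(150+(x+.5)/3.3-.5,60+(y+.5)/3.3-.5)
g=np.array([.5619,.0055]);th=np.radians(-1.325);c,s_=np.cos(th),np.sin(th);M=np.array([[c,-s_],[s_,c]])
for n,p,z in [("index",(440,255),.034),("mark",(437,59),.034),("bar",(253,273),.0896),("bar t",(253,197),.0896),("bar b",(253,351),.0896),("plate R top",(417,335),.104),("plate L top",(397,335),.104),("rulerTL",(403,0),.0125),("rulerBL",(403,437),.0125),("railR top",(393,350),.03),("railRbot",(393,450),.03),("boardBR",(482,460),.012),("boardBL",(62,460),.012)]:
    w=onz(s,W(*p),z,True);print(n,w,"gauge",M.T@(w[:2]-g))
E
```

```text
index [ 0.5916 -0.0844  0.034 ] gauge [ 0.0317 -0.0892]
mark [ 0.5918 -0.0187  0.034 ] gauge [ 0.0305 -0.0235]
bar [ 0.5343 -0.0827  0.0896] gauge [-0.0256 -0.0889]
bar t [ 0.5351 -0.0616  0.0896] gauge [-0.0252 -0.0677]
bar b [ 0.5333 -0.1049  0.0896] gauge [-0.026 -0.111]
plate R top [ 0.5786 -0.099   0.104 ] gauge [ 0.0191 -0.1041]
plate L top [ 0.5733 -0.0989  0.104 ] gauge [ 0.0138 -0.1041]
rulerTL [0.5825 0.0051 0.0125] gauge [0.0206 0.    ]
rulerBL [ 0.5794 -0.1534  0.0125] gauge [ 0.0212 -0.1584]
railR top [ 0.5754 -0.1172  0.03  ] gauge [ 0.0164 -0.1224]
railRbot [ 0.5749 -0.153   0.03  ] gauge [ 0.0166 -0.1582]
boardBR [ 0.609  -0.1634  0.012 ] gauge [ 0.051  -0.1677]
boardBL [ 0.4493 -0.1594  0.012 ] gauge [-0.1087 -0.1675]
```

Request:
{"method": "move_arm", "body": {
  "motion": [0.2, -0.12, -0.5, -0.03, 0.03, -0.03, 0.9, 0.2, 0, -0.25, 0, 0, 0, 0.9, 0.2, 0, 0, 0, 0, 0, 0.9, 0, 0, 0, 0, 0, 0, 0.9, 0, 0, 0, 0, 0, 0, 0.9]
}}

```text
t: 17.05
tcp_pos: [0.554, -0.084, 0.1886]
tool_rot: [-0.493, -0.507, -0.493, 0.507]
contact_force: [-0.6, -0.2, -0.5]
grip_width: 0.899
```

```bash
python3 - <<'E'
from h import *
go([.5538,-.0835,.093],y_dir=(.99973,-.0231,0))
E
```

```text
t 17.05 tcp [ 0.554  -0.084   0.1886] grip 0.899 F [-0.6 -0.2 -0.5] J [ 0.55  0.24 -0.56  1.74  0.13  1.21 -0.06]
axes [[0.0, 1.0, -0.027], [-0.0, -0.027, -1.0], [-1.0, 0.0, 0.0]]
world d [-0.0002  0.0005 -0.0956] tool shift u [ 1.913 -0.005 -0.01 ] turn u [-0.033  0.003 -0.002] alt [29.97 -0.   -0.  ]
```

Request:
{"method": "move_arm", "body": {
  "motion": [0.5, 0, -0.01, -0.03, 0, 0, 0.9, 0.5, 0, 0, 0, 0, 0, 0.9, 0.45, 0, 0, 0, 0, 0, 0.9, 0.3, 0, 0, 0, 0, 0, 0.9, 0, 0, 0, 0, 0, 0, 0.9, 0, 0, 0, 0, 0, 0, 0.9]
}}

```text
t: 17.8
tcp_pos: [0.5565, -0.0863, 0.1014]
tool_rot: [0.495, 0.507, 0.492, -0.506]
contact_force: [0.8, 0.6, 0.1]
grip_width: 0.901
```

```bash
python3 - <<'E'
from h import *
go([.5538,-.0835,.093],y_dir=(.99973,-.0231,0))
E
```

```text
t 17.8 tcp [ 0.5565 -0.0863  0.1014] grip 0.901 F [0.8 0.6 0.1] J [ 0.53  0.33 -0.54  1.82  0.19  1.04 -0.11]
axes [[0.005, 1.0, -0.027], [-0.002, -0.027, -1.0], [-1.0, 0.005, 0.002]]
world d [-0.0027  0.0028 -0.0084] tool shift u [ 0.169 -0.056 -0.055] turn u [-0.036  0.017 -0.048] alt [29.96 -0.08 -0.03]
```

Request:
{"method": "move_arm", "body": {
  "motion": [0.16, -0.056, -0.055, -0.04, 0.02, -0.05, 0.7, 0, 0, 0, 0, 0, 0, 0.6, 0, 0, 0, 0, 0, 0, 0.6]
}}

```text
t: 18.18
tcp_pos: [0.5545, -0.0834, 0.0945]
tool_rot: [0.495, 0.506, 0.494, -0.505]
contact_force: [0.1, -0.7, -0.4]
grip_width: 0.657
```

```bash
python3 - <<'E'
from h import *
go([.5538,-.0835,.093],y_dir=(.99973,-.0231,0))
E
```

```text
t 18.175 tcp [ 0.5545 -0.0834  0.0945] grip 0.657 F [ 0.1 -0.7 -0.4] J [ 0.53  0.33 -0.54  1.83  0.2   1.03 -0.11]
axes [[0.002, 1.0, -0.022], [-0.0, -0.022, -1.0], [-1.0, 0.002, 0.0]]
world d [-0.0007 -0.0001 -0.0015] tool shift u [ 0.03  -0.015  0.002] turn u [ 0.006  0.001 -0.017] alt [-29.99   0.03   0.  ]
```

Request:
{"method": "move_arm", "body": {
  "motion": [0.02, -0.01, 0, 0, 0, 0, 0.6, 0, 0, 0, 0, 0, 0, 0.58, 0, 0, 0, 0, 0, 0, 0.57]
}}

```text
t: 18.55
tcp_pos: [0.5543, -0.0835, 0.0938]
tool_rot: [0.495, 0.506, 0.494, -0.505]
contact_force: [1.9, -0.6, -1.3]
grip_width: 0.574
```

Request:
{"method": "move_arm", "body": {
  "motion": [0, 0, 0, 0, 0, 0, 0.56, 0, 0, 0, 0, 0, 0, 0.56, 0, 0, 0, 0, 0, 0, 0.56]
}}

```text
t: 18.92
tcp_pos: [0.5548, -0.0835, 0.0938]
tool_rot: [0.495, 0.506, 0.493, -0.505]
contact_force: [1.9, -0.2, -0.8]
grip_width: 0.569
```

Request:
{"method": "move_arm", "body": {
  "motion": [0, 0, -0.05, 0, 0, 0, 0.55, 0, 0, -0.08, 0, 0, 0, 0.55, 0, 0, -0.08, 0, 0, 0, 0.55, 0, 0, 0, 0, 0, 0, 0.55]
}}

```text
t: 19.42
tcp_pos: [0.5554, -0.0735, 0.0938]
tool_rot: [0.495, 0.507, 0.493, -0.505]
contact_force: [3.5, -2.5, -2.6]
grip_width: 0.557
```

```bash
python3 - <<'E'
from h import *
o=[telemetry.get_obs()["contact_force"]]
s=snapshot("wrist");import pickle;pickle.dump(s,open("w6.pkl","wb"))
go([.5553,-.0178,.093],y_dir=(.99973,-.0231,0))
cv2.imwrite("pics/w6.png",cv2.resize(s["img"][60:240,170:330,::-1],None,fx=3.3,fy=3.3,interpolation=cv2.INTER_CUBIC))
E
```

```text
t 19.475 tcp [ 0.5554 -0.0737  0.0938] grip 0.553 F [ 3.  -1.9 -3.1] J [ 0.52  0.33 -0.54  1.84  0.2   1.02 -0.13]
axes [[0.004, 1.0, -0.024], [-0.002, -0.024, -1.0], [-1.0, 0.004, 0.001]]
world d [-0.0001  0.0559 -0.0008] tool shift u [ 0.014 -0.028 -1.117] turn u [-0.004  0.014 -0.04 ] alt [ 3.e+01 -6.e-02 -2.e-02]
```

View pics/w6.png

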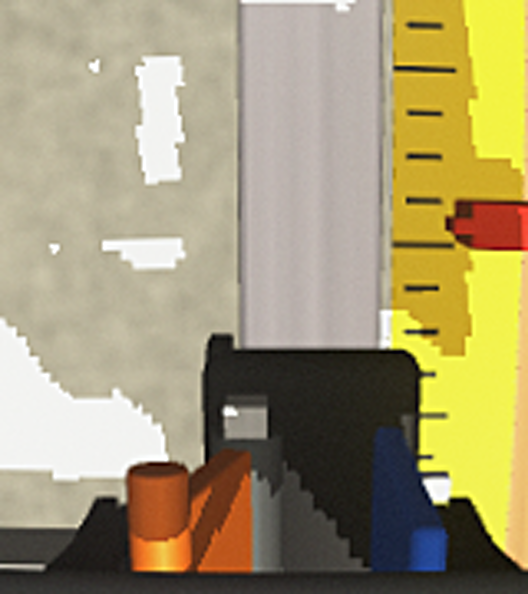

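The picture shows the leg gripped and following: index at crop (440,487), mark at (448,224). The -2.5 N in y is the return spring.

```bash
python3 - <<'E'
from h import *
import pickle
s=pickle.load(open("w6.pkl","rb"))
W=lambda x,y:(170+(x+.5)/3.3-.5,60+(y+.5)/3.3-.5)
g=np.array([.5619,.0055]);th=np.radians(-1.325);c,s_=np.cos(th),np.sin(th);M=np.array([[c,-s_],[s_,c]])
for n,p,z in [("index",(440,490),.034),("mark",(448,224),.034),("bar top",(157,470),.0896)]:
    w=onz(s,W(*p),z,True);print(n,w,"gauge",M.T@(w[:2]-g))
E
```

```text
index [ 0.58984782 -0.07522451  0.034     ] gauge [ 0.02980698 -0.08005668]
mark [ 0.59083705 -0.01788606  0.034     ] gauge [ 0.02947008 -0.02271068]
bar top [ 0.53637556 -0.05144346  0.0896    ] gauge [-0.02420088 -0.05751845]
```

Request:
{"method": "move_arm", "body": {
  "motion": [0, 0, -0.08, 0, 0, 0, 0.56, 0, 0, -0.1, 0, 0, 0, 0.56, 0, 0, -0.12, 0, 0, 0, 0.56, 0, 0, -0.12, 0, 0, 0, 0.56, 0, 0, -0.12, 0, 0, 0, 0.56, 0, 0, -0.12, 0, 0, 0, 0.56, 0, 0, -0.1, 0, 0, 0, 0.56, 0, 0, 0, 0, 0, 0, 0.56, 0, 0, 0, 0, 0, 0, 0.56]
}}

```text
t: 20.6
tcp_pos: [0.556, -0.0331, 0.0937]
tool_rot: [0.496, 0.506, 0.493, -0.505]
contact_force: [2.4, -3.2, -0.5]
grip_width: 0.563
```

```bash
python3 - <<'E'
from h import *
go([.5553,-.0178,.093],y_dir=(.99973,-.0231,0))
E
```

```text
t 20.6 tcp [ 0.556  -0.0331  0.0937] grip 0.563 F [ 2.4 -3.2 -0.5] J [ 0.46  0.33 -0.56  1.84  0.21  1.02 -0.21]
axes [[0.004, 1.0, -0.023], [-0.002, -0.023, -1.0], [-1.0, 0.004, 0.002]]
world d [-0.0007  0.0153 -0.0007] tool shift u [ 0.014 -0.02  -0.305] turn u [-0.003  0.019 -0.035] alt [30.   -0.06 -0.03]
```

Request:
{"method": "move_arm", "body": {
  "motion": [0, 0, -0.1, 0, 0, 0, 0.56, 0, 0, -0.1, 0, 0, 0, 0.56, 0, 0, -0.08, 0, 0, 0, 0.56, 0, 0, 0, 0, 0, 0, 0.56, 0, 0, 0, 0, 0, 0, 0.56]
}}

```text
t: 21.22
tcp_pos: [0.5563, -0.0184, 0.0938]
tool_rot: [0.495, 0.506, 0.493, -0.506]
contact_force: [1.1, -2.5, -1.0]
grip_width: 0.561
```

```bash
python3 - <<'E'
from h import *
s=snapshot("wrist");import pickle;pickle.dump(s,open("w7.pkl","wb"))
go([.5553,-.0174,.093],y_dir=(.99973,-.0231,0))
cv2.imwrite("pics/w7.png",cv2.resize(s["img"][150:240,210:340,::-1],None,fx=6,fy=6,interpolation=cv2.INTER_CUBIC))
E
```

```text
t 21.275 tcp [ 0.5563 -0.0184  0.0938] grip 0.564 F [ 1.4 -2.8 -1. ] J [ 0.44  0.33 -0.57  1.84  0.21  1.02 -0.24]
axes [[0.004, 1.0, -0.024], [-0.002, -0.024, -1.0], [-1.0, 0.004, 0.002]]
world d [-0.001   0.001  -0.0008] tool shift u [ 0.015 -0.021 -0.02 ] turn u [-0.007  0.02  -0.035] alt [29.99 -0.06 -0.03]
```

View pics/w7.png

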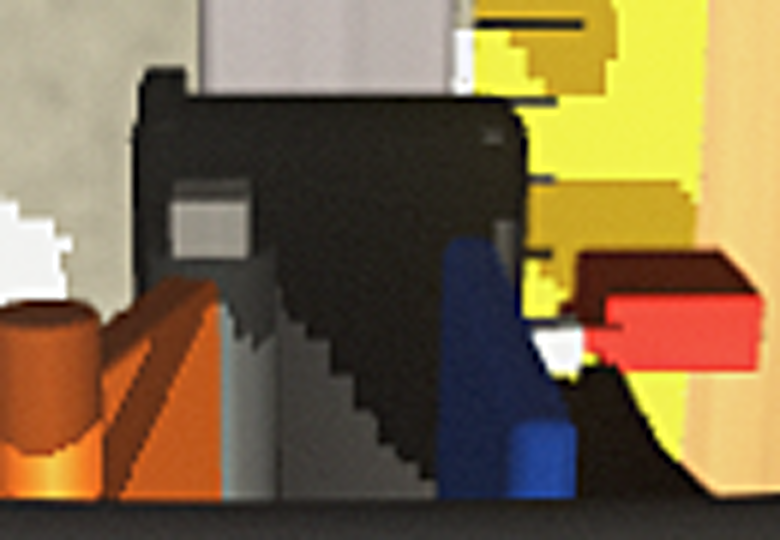

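In this view (12 used) the index sits almost exactly at the red mark: index near crop (565,352), mark tip near (590,345). I refine from colour classes in numbers and correct with the calibration.

```bash
python3 - <<'E'
from h import *
import pickle
s=pickle.load(open("w7.pkl","rb"));I=s["img"]
im=I.astype(int)
print("cols 296..330")
for v in range(189,216):
    r=""
    for u in range(294,338):
        a,b,c=im[v,u]
        r+= "R" if a>150 and b<90 else "r" if a>50 and b<a*.45 else "W" if min(a,b,c)>150 else "Y" if a>150 and b>120 and c<110 else "B" if c>a+15 else "g" if min(a,b,c)>90 else "y" if a-c>50 else "."
    print(v,r)
g=np.array([.5619,.0055]);th=np.radians(-1.325);c,s_=np.cos(th),np.sin(th);M=np.array([[c,-s_],[s_,c]])
for x,y in [(.0305,-.0229),(.0305,-.0179),(.0305,-.0279),(.038,-.0229),(.038,-.0179),(.038,-.0279)]:
    print(x,y,proj(s,np.array([*(g+M@[x,y]),.034]),True).round(1))
E
```

```text
cols 296..330
189 ...yYYYYYYYYYYYYYYYYYYYYYYYYYYYYgggggggggggg
190 ...yYYYYYYYYYYYYYYYYYYYYYYYYYYYYYggggggggggg
191 ....yyyyYYYYYyyyyyyyyyyyyyyyyyyyYYyyYggggggg
192 ........YYYYyrrrrrrrrrrrrrrrrrrrrrr.yYgggggg
193 ...yYYyyYYYYyrrrrrrrrrrrrrrrrrrrrrrrryYggggg
194 ...YYYYYYYYyrrrrrrrrrrrryrrrryrrrrrrrryggggg
195 ...yYYYYYYYyyrrrrrryrrrrrrrrrrrrrryyrrryYggg
196 B..YYYYYYYYYyrrrrrrrrrrrryrrrrrrrrrrrrrryggg
197 B..YYYYYYYYyyrrrrrrrrrryrrryryrrrryrrrrrrYgg
198 BB.YYYYYYYYyrrrrr.........................Yg
199 BBBYYYYYYYYyrrrrrrRRRRRRRRRRRRRRRRRRRRRRRRRY
200 BBBYYYYYYYyrrrrrrRRRRRRRRRRRRRRRRRRRRRRRRRRY
201 BBBYYYYYYyrrrrrrrRRRRRRRRRRRRRRRRRRRRRRRRRRY
202 BBBYYYYYY....rrrrRRRRRRRRRRRRRRRRRRRRRRRRRRY
203 BBBBB........rr.rRRRRRRRRRRRRRRRRRRRRRRRRRrY
204 BBBB.....ggggrrrrRrRRRRRRRRRRRRRRRRRRRRRRRrg
205 BBBBBWWWWWWWWgRRRRRRRRRRRRRRRRRRRRRRRRRRRRrY
206 BBBBBWWWWWWWWgRRRRRRRRRRRRRRRRRRRRRRRRRRRRrY
207 BBBBBWWWWWWWWgRRRRRRRRRRRRRRRRRRRRRRRRRRRRYg
208 BBBBBBWWWWWWWgRRRRRRRRRRRRRRRRRRRRRRRRRRRRYg
209 BBBBBBWWWWWWWYYYRRRRRRRRRRRRRRRRRRRRRRRRRRYg
210 BBBBBBBWWWWWWYYyrRRRRRRRRRRRRRRRRRRRRRRRRRYg
211 BBBBBBBWWWWWg......RrRRRRRRRRRRRRRRRRRRRRRYg
212 BBBBBBB.YYYgy......rYYYYYYYYYYgggggggggggggg
213 BBBBBBBB...y........yYYYYYYYYYgggggggggggggg
214 BBBBBBBBB............YYYYYYYYYgggggggggggggg
215 BBBBBBBBB............yYYYYYYYYgggggggggggggg
0.0305 -0.0229 [304.7 205.3]
0.0305 -0.0179 [305.  198.7]
0.0305 -0.0279 [304.3 211.9]
0.038 -0.0229 [314.9 205.3]
0.038 -0.0179 [315.3 198.6]
0.038 -0.0279 [314.5 211.8]
```

Request:
{"method": "move_arm", "body": {
  "motion": [0, 0, -0.03, 0, 0, 0, 0.56, 0, 0, 0, 0, 0, 0, 0.56, 0, 0, 0, 0, 0, 0, 0.56]
}}

```text
t: 21.65
tcp_pos: [0.5563, -0.0171, 0.0938]
tool_rot: [0.495, 0.506, 0.492, -0.506]
contact_force: [1.4, -2.6, -1.1]
grip_width: 0.564
```

```bash
cat > asc.py <<'E'
from h import *
s=snapshot("wrist")
im=s["img"].astype(int)
for v in range(193,222):
    r=""
    for u in range(290,338):
        a,b,c=im[v,u]
        r+= "R" if a>150 and b<90 else "r" if a>50 and b<a*.45 else "W" if min(a,b,c)>150 else "Y" if a>150 and b>120 and c<110 else "B" if c>a+15 else "g" if min(a,b,c)>90 else "y" if a-c>50 else "."
    print(v,r)
go([.5563,-.0169,.093],y_dir=(.99973,-.0231,0))
E
python3 asc.py
```

```text
193 BBB........yYYYYyyyyyyyyyyyyyyyyyyyyrrryYggggggg
194 BBBB.....yyyYYYYyrrrrrrrrrrrrrrrrrrrrrrrrYgggggg
195 BBBB...yYYYYYYYyyrryrrrrrrrrrrrryrrryrrrryYggggg
196 BBBBB..YYYYYYYYyyrrrryrryrrrrrrrrrryyyrrrryYgggg
197 BBBBB..YYYYYYYYYrrrrrrrrrrrryrrrrrrrryyrrrryYggg
198 BBBBBB.YYYYYYYYyrrrrrrrryrrrrrrrrrrrrrrrrrrryYgg
199 BBBBBBBYYYYYYYYyrrrrrrryrrrrrr.r.ryrry.y.ryrrygg
200 BBBBBBBYYYYYYYYyrrrrrrrrrrrrrrrrrrrrrrrrrrrrrrYg
201 BBBBBBBYYYYYYYYyrrrr.RRRRRRRRRRRRRRRRRRRRRRRRRRY
202 BBBBBBBYYYYYY....rrrrRRRRRRRRRRRRRRRRRRRRRRRRRRY
203 BBBBBBBB.........rrrrRRRRRRRRRRRRRRRRRRRRRRRRRrg
204 BBBBBBBB.gggggggg.rrrRRRRRRRRRRRRRRRRRRRRRRRRRrg
205 BBBBBBBBBWWWWWWWWg..rRRRRRRRRRRRRRRRRRRRRRRRRRrg
206 BBBBBBBBBWWWWWWWWgRRRRRRRRRRRRRRRRRRRRRRRRRRRRrg
207 BBBBBBBBBWWWWWWWWgRRRRRRRRRRRRRRRRRRRRRRRRRRRRYg
208 BBBBBBBBBBWWWWWWWgRRRRRRRRRRRRRRRRRRRRRRRRRRRRYg
209 BBBBBBBBBBWWWWWWWrRRRRRRRRRRRRRRRRRRRRRRRRRRRRYg
210 BBBBBBBBBBBWWWWWWRRRRRRRRRRRRRRRRRRRRRRRRRRRRRYg
211 BBBBBBBBBBBWWWWWg......RRRRRRRRRRRRRRRRRRRRRRRYg
212 BBBBBBBBBBB.YYYgy......rRRRRRRRRRRRRRRRRRRRRRRYg
213 BBBBBBBBBBBB...y........rYYYYYYYYYyrrrryyyyyyYgg
214 BBBBBBBBBBBBB............YYYYYYYYYgggggggggggggg
215 BBBBBBBBBBBBB............yYYYYYYYYgggggggggggggg
216 BBBBBBBBBBBBB.............YYYYYYYYgggggggggggggg
217 BBBBBBBBBBBBBB............YYYYYYYYgggggggggggggg
218 BBBBBBBBBBBBBB.............YYYYYYYgggggggggggggg
219 BBBBBBBBBBBBBBB............yYYYYYYgggggggggggggg
220 BBBBBBBBBBBBBBB.............YYYYYYgggggggggggggg
221 BBBBBBBBBBBBBBBB.............YYYYYgggggggggggggg
t 21.7 tcp [ 0.5563 -0.0171  0.0938] grip 0.565 F [ 1.2 -2.1 -0.8] J [ 0.44  0.33 -0.57  1.84  0.21  1.02 -0.24]
axes [[0.004, 1.0, -0.024], [-0.002, -0.024, -1.0], [-1.0, 0.004, 0.002]]
world d [-0.      0.0002 -0.0008] tool shift u [ 0.015 -0.001 -0.004] turn u [-0.011  0.022 -0.035] alt [29.99 -0.05 -0.03]
```

```bash
python3 - <<'E'
import pickle
for f,us,vs in(("w5.pkl",(274,306),(68,88)),("w5.pkl",(272,290),(128,146)),("w6.pkl",(300,334),(116,140)),("w6.pkl",(294,312),(200,216))):
    im=pickle.load(open(f,"rb"))["img"].astype(int)
    print(f,us)
    for v in range(*vs):
        r=""
        for u in range(*us):
            a,b,c=im[v,u]
            r+= "R" if a>150 and b<90 else "r" if a>50 and b<a*.45 else "W" if min(a,b,c)>150 else "Y" if a>150 and b>120 and c<110 else "B" if c>a+15 else "g" if min(a,b,c)>90 else "y" if a-c>50 else "."
        print(v,r)
E
```

```text
w5.pkl (274, 306)
68 YYYYYYYYYYYYYYYYYYYYYYYYgggggggg
69 YYYYYYYYYYYYYYYYYYYYYYYYgggggggg
70 YYYYYYYYYYYYYYYYYYYYYYYYgggggggg
71 YYYYYYYYYYYYYYYYYYYYYYYYgggggggg
72 YYYYYYYYYYYYYYYYYYYYYYYYgggggggg
73 YYYYYYYYYYYYyyyyyyyyyyyyYYYYYYgg
74 YYYYYYYYYYYyRRRRRRRRRRRRRRRRRRgg
75 Y...yyyyYYy.RRRRRRRRRRRRRRRRRRYg
76 YYYYyyyyRRRRRRRRRRRRRRRRRRRRRRgg
77 YYYYYYYyrRRRRRRRRRRRRRRRRRRRRRgg
78 YYYYYYYyRRRRRRRRRRRRRRRRRRRRRRgg
79 YYYYYYYYryy.RRRRRRRRRRRRRRRRRRgg
80 YYYYYYYYYYy.RRRRRRRRRRRRRRRRRRgg
81 YYYYYYYYYYy.RRRRRRRRRRRRRRRRRRgg
82 YYYYYYYYYYyrrrrrrrRRRRRRRRRRrRgg
83 YYYYYYYYYYYrryyyyyyyyyyyyyrygggg
84 ..BBBBB...YYYYYYYYYYYYYYYYYYgggg
85 YYYYYYYYYYYYYYYYYYYYYYYYgggggggg
86 YYYYYYYYYYYYYYYYYYYYYYYYgggggggg
87 YYYYYYYYYYYYYYYYYYYYYYYYgggggggg
w5.pkl (272, 290)
128 BBBB.YYYYYYYYYYYYY
129 BBBB.YYYYYYYYYYYYY
130 BBBBBYYYYYYYYYYYYY
131 BBBBBYYYYYYYYYYYYY
132 BBBBBYYYYYYYYYYYYY
133 BBBBBYYYYYYYYYYYYY
134 BBBBByYYYYYYYYYYYY
135 BBBBBWWWWWWWYYYYYY
136 BBBBBWWWWWWWYYYYYY
137 BBBBBWWWWWWWYYYYYY
138 BBBBBWWWWWWWYYYYYY
139 BBBBBWWWWWWgYYYYYY
140 BBBBBYYYYYYYYYYYYY
141 BBBBBYYYYYYYYYYYYY
142 BBBBBYYYYYYYYYYYYY
[... 709 characters left out ...]
RR
132 YYYYYYYYy..yyrRRRRRRRRRRRRRRRRRRRR
133 yyyyyyyYYyyrrrRRRRRRRRRRRRRRRRRRRR
134 .......yYYYyrrRRRRRRRRRRRRRRRRRRRR
135 YYYYYYyYYYYYYYyyyyrrrrrrrrrrRRRRRR
136 YYYYYYYYYYYYYYYYYYYYYYYYYYYYgggggg
137 YYYYYYYYYYYYYYYYYYYYYYYYYYYYgggggg
138 YYYYYYYYYYYYYYYYYYYYYYYYYYYYgggggg
139 YYYYYYYYYYYYYYYYYYYYYYYYYYYYgggggg
w6.pkl (294, 312)
200 BByYYYYYYYYYYYYYYY
201 BB.YYYYYYYYYYYYYYY
202 BB.YYYYYYYYYYYYYYY
203 BBBB........YYYYYY
204 BBBB..ggggggYYYYYY
205 BBBBWWWWWWWWWYYYYY
206 BBBBWWWWWWWWWYYYYY
207 BBBBBWWWWWWWWYYYYY
208 BBBBBWWWWWWWWYYYYY
209 BBBBBBWWWWWWWYYYYY
210 BBBBBBWWWWWWgYYYYY
211 BBBBBBBWWWWW......
212 BBBBBBBYYYYY......
213 BBBBBBBB...y......
214 BBBBBBBBB.........
215 BBBBBBBB..........
```

The index top (rows 205–211) and mark tip (rows 206–210) now share the same centre, row 208, about 0.4 mm or better. Moving 66.4 mm also agrees with the 66 mm measured earlier. Now I squeeze, following 7 mm in +x.

Request:
{"method": "move_arm", "body": {
  "motion": [0, 0.01, 0, 0, 0, 0, 0.53, 0, 0.018, 0, 0, 0, 0, 0.51, 0, 0.018, 0, 0, 0, 0, 0.49, 0, 0.018, 0, 0, 0, 0, 0.47]
}}

```text
t: 22.2
tcp_pos: [0.5597, -0.0171, 0.0938]
tool_rot: [0.495, 0.506, 0.493, -0.506]
contact_force: [0.8, -2.7, 0.2]
grip_width: 0.484
```

```bash
python3 - <<'E'
from h import *
go([.5633,-.0171,.094],y_dir=(.99973,-.0231,0))
E
```

```text
t 22.2 tcp [ 0.5597 -0.0171  0.0938] grip 0.484 F [ 0.8 -2.7  0.2] J [ 0.43  0.34 -0.57  1.84  0.21  1.03 -0.24]
axes [[0.003, 1.0, -0.024], [-0.002, -0.024, -1.0], [-1.0, 0.003, 0.002]]
world d [0.0036 0.     0.0002] tool shift u [-0.004  0.071 -0.003] turn u [-0.012  0.019 -0.032] alt [29.99 -0.05 -0.03]
```

Request:
{"method": "move_arm", "body": {
  "motion": [0, 0.018, 0, 0, 0, 0, 0.45, 0, 0.018, 0, 0, 0, 0, 0.43, 0, 0.018, 0, 0, 0, 0, 0.41, 0, 0.01, 0, 0, 0, 0, 0.39, 0, 0, 0, 0, 0, 0, 0.35, 0, 0, 0, 0, 0, 0, 0.3]
}}

```text
t: 22.95
tcp_pos: [0.5632, -0.0173, 0.0938]
tool_rot: [0.495, 0.506, 0.493, -0.506]
contact_force: [3.0, -2.7, -1.1]
grip_width: 0.403
```

```bash
python3 asc.py
```

```text
193 ...yYYYYyyyyyyyyyyyyyyyyyrrrrrryYggggggggggggggg
194 yyyYYYYyrrrrrrrrrrrrrrrrrrrrryrryggggggggggggggg
195 YYYYYYYyrrrrryyryrrryrrrrrrrryyryYgggggggggggggg
196 YYYYYYYyrrrrryyryryryyyryyrrrrrrryYggggggggggggg
197 YYYYYYYyrrrryrryrrrryyyyyryrrryrrrrYgggggggggggg
198 YYYYYYYyrrryyrryryrryrrryryryyrrrrrygggggggggggg
199 YYYYYYYyrrrryyyyry.yyyy.yyyyy.y.yyrrYggggggggggg
200 YYYYYYYyrrrrrrrrrrrrrrrrrrrrrrrrrrrrrYgggggggggg
201 YYYYYYYrrr.rRRRRRRRRRRRRRRRRRRRRRRRRRRgggggggggg
202 YYYYr..rrr.RRRRRRRRRRRRRRRRRRRRRRRRRRRgggggggggg
203 .......rrr.RRRRRRRRRRRRRRRRRRRRRRRRRRRgggggggggg
204 ggggggg.rr.RRRRRRRRRRRRRRRRRRRRRRRRRRRgggggggggg
205 WWWWWWWWr..rRRRRRRRRRRRRRRRRRRRRRRRRRRgggggggggg
206 WWWWWWWWRRRRRRRRRRRRRRRRRRRRRRRRRRRRRrgggggggggg
207 WWWWWWWWRRRRRRRRRRRRRRRRRRRRRRRRRRRRRrgggggggggg
208 WWWWWWWWRRRRRRRRRRRRRRRRRRRRRRRRRRRRRRYYYyYYyyyy
209 WWWWWWWWRRRRRRRRRRRRRRRRRRRRRRRRRRRRr...........
210 WWWWWWWgRRRRRRRRRRRRRRRRRRRRRRRRRRRR............
211 WWWWW......RRRRRRRRRRRRRRRRRRRRRRRRr............
212 ggggY.......RRRRRRRRRRRRRRRRRRRRRRRr............
213 ...yy.......RYYyyYYYYYYYYYRrrrrrrrRr............
214 .............YYYYYYYYYYYYYgggggggggy............
215 .............YYYYYYYYYYYYYggggggggY.............
216 ..............YYYYYYYYYYYYggggggggY.............
217 B.............YYYYYYYYYYYYggggggggY.............
218 B.............yYYYYYYYYYYYggggggggy.............
219 B..............YYYYYYYYYYYggggggggy.............
220 BB.............YYYYYYYYYYYggggggggy.............
221 BB..............YYYYYYYYYYggggggggy.............
t 23.0 tcp [ 0.5631 -0.0173  0.0938] grip 0.403 F [ 2.3 -2.3 -0.9] J [ 0.43  0.34 -0.57  1.83  0.22  1.03 -0.24]
axes [[0.003, 1.0, -0.024], [-0.002, -0.024, -1.0], [-1.0, 0.003, 0.002]]
world d [-0.0068  0.0004 -0.0008] tool shift u [ 0.016 -0.137 -0.004] turn u [-0.013  0.02  -0.031] alt [29.99 -0.05 -0.03]
```

Request:
{"method": "move_arm", "body": {
  "motion": [0, 0, -0.004, 0, 0, 0, 0.2, 0, 0, 0, 0, 0, 0, 0, 0, 0, 0, 0, 0, 0, 0, 0, 0, 0, 0, 0, 0, 0]
}}

```text
t: 23.5
tcp_pos: [0.5632, -0.0171, 0.0938]
tool_rot: [0.495, 0.506, 0.492, -0.506]
contact_force: [2.2, -3.5, -2.2]
grip_width: 0.406
```

```bash
python3 asc.py | sed -n '8,22p;30,40p'; python3 - <<'E'
from h import *
import pickle
a=pickle.load(open("S2.pkl","rb"));s=snapshot("side")
d=np.abs(s["img"].astype(int)-a["side"]["img"]).sum(2)
print("holder diff",(d[200:310,240:310]>90).sum(),"readout/stamp/tape",(d[150:180,165:205]>90).sum(),(d[235:270,165:200]>90).sum())
E
```

```text
200 YYYYYYYyrrryrrryrrrrrrryrrrrrrrrrrrryYgggggggggg
201 YYYYYYYyrrrrRRRRRRRRRRRRRRRRRRRRRRRRRRgggggggggg
202 YYYYy..rrr.RRRRRRRRRRRRRRRRRRRRRRRRRRRgggggggggg
203 .......rrr.RRRRRRRRRRRRRRRRRRRRRRRRRRRgggggggggg
204 ggggggg.rr.RRRRRRRRRRRRRRRRRRRRRRRRRRRgggggggggg
205 WWWWWWWWr..rRRRRRRRRRRRRRRRRRRRRRRRRRRgggggggggg
206 WWWWWWWWrrrrrRRRRRRRRRRRRRRRRRRRRRRRRrgggggggggg
207 WWWWWWWWRRRRRRRRRRRRRRRRRRRRRRRRRRRRRrgggggggggg
208 WWWWWWWWRRRRRRRRRRRRRRRRRRRRRRRRRRRRRRYYYyYyyyyy
209 WWWWWWWWRRRRRRRRRRRRRRRRRRRRRRRRRRRRr...........
210 WWWWWWWgRRRRRRRRRRRRRRRRRRRRRRRRRRrR............
211 WWWWW......RRRRRRRRRRRRRRRRRRRRRRRRr............
212 ggggY.......RRRRRRRRRRRRRRRRRRRRRRRr............
213 ...yy.......RRRRRRRRRYYYYYRrrrrryyRr............
214 .............YYYYYYYYYYYYYgggggggggy............
t 23.55 tcp [ 0.5631 -0.0172  0.0938] grip 0.401 F [ 1.8 -2.2 -0.8] J [ 0.43  0.34 -0.57  1.83  0.22  1.03 -0.24]
axes [[0.003, 1.0, -0.025], [-0.002, -0.025, -1.0], [-1.0, 0.003, 0.002]]
world d [-0.0068  0.0003 -0.0008] tool shift u [ 0.016 -0.137 -0.002] turn u [-0.013  0.021 -0.032] alt [29.99 -0.05 -0.03]
holder diff 633 readout/stamp/tape 253 625
```

```bash
python3 -c "
from plant import manip
print(manip.close_job())"
```

```text
the job is handed in; nothing more can be done
None
```

I pressed the zero button with the blue stylus while the leg was home and stood the stylus back in its hole. Then I pulled the leg about 66 mm to the mark with the lever almost open (1–2 mm of its 14 mm bar travel). There I squeezed the lever shut and handed in still holding, at about 23.6 s of the 72 s.

**Last checks**
- **Index and mark:** the white index and the red mark's tip share the same image row, within about 0.5 mm. The clip's body centre, read instead of its tip, would put the mark about 1 mm further along the rail.
- **Lever:** the fingers stopped at about 35 mm, against 36 mm expected for closed, with the jaws told to shut fully. I judged the closure from that width, not from a picture.
- **Stylus:** a side picture after release showed it upright in its hole with the collar on the block.

**Uncertain**
- **Button press:** the wrist force reached 34 N, so I take the button as fully down. I could not read the screen to confirm it.
- **Placing the stylus:** seating it gave a brief 25 N push.
- **Rest of the table:** my final side-image comparison was inconclusive. It showed many changed pixels around the holder, readout and tape roll. I put these down to the arm and its shadow but did not check with another picture, as all 12 were used.

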